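# Throw out the pawl and lay the ratchet board stand flat

### The arm

A 7-joint arm with a two-finger parallel gripper is mounted at the origin on a cart in front of the work surface, level with it; the furniture and walls round the work are solid. World frame = base frame: x ahead of the robot, y to its left, z up, the work surface at z = 0. Lengths are in m, angles in rad, forces in N, time in s.
With the tool pointing down it reaches from about 0.425 to 0.875 m from the base axis. Payload 4.7 kg.
Tool frame: the origin (TCP) lies between the finger pads; the fingertips stand 14 mm ahead of it and the grasp point (between the pads) lies 5 mm behind it; z points along the fingers, y is the line along which they close (so a half turn about z gives the same grasp; the last joint's range is limited). The gripper opens to 87 mm and grips with 3 to 60 N. Pads are 19 mm wide; open, the fingers measure 117 mm over their backs; the gripper's body (75 mm by 190 mm) begins 51 mm behind the grasp point.
Start: joints at [1.213, 0.321, -0.07, 1.45, 0.023, 1.371, -0.057], TCP at [0.236, -0.606, 0.237] pointing down, gripper open.
Joint ranges: [-2.86, 2.86], [-0.3, 2.09], [-1.38, 1.24], [0.06, 2.45], [-1.56, 4.7], [0.09, 2.05], [-2.69, 2.69]. Speed limits (rad/s): [2.57, 2.57, 3.14, 3.14, 3.14, 3.14, 3.14].

### API

Orientations are given as a rotation vector (axis times angle).
In Python, from bench import ctrl gives the robot as it stands.
- The arm moves only by the shell command python3 -m inch 'ROWS' [OPENING] [FORCE]. ROWS is JSON, a list of rows, each a list of 6 numbers: the shift along the world's x, y, z in mm, then the turn, a rotation vector about the world's x, y, z in degrees. In form: [[tx, ty, tz, rx, ry, rz], ...]. A call has 1 to 20 rows; each row is the pose to reach, as a shift and turn from the pose commanded when the call began; what a row does not reach only later rows make up. A row lasts 1/8 s, in which the tool goes at most 62.5 mm and 10.7 degrees, less where a joint would pass 70% of its speed; a pose out of reach is approached as far as the arm can. A call with a gripper value outside its range is refused whole. OPENING is the finger opening in mm, from 0 to 87, set as the call begins (- or left out, the last holds). The fingers move at their own pace and stop on an object; FORCE is the grip in N (left out, the last holds). Time passes only in rows, so rows that repeat a pose let the fingers close. It gives the time, the measured TCP pose, the force, the opening and the grip force at its end, in the units of the state.
- ctrl.get_state(): the state, without advancing time (a new reading comes with each control period).
- ctrl.get_image(name): name is "scene" or "top" or "wrist"; returns (picture, depth): 480x640x3 uint8, red, green, blue; 480x640 float32, m along the optical axis (not along the pixel's ray), 0 where there is no reading.
- ctrl.camera_params(name): a dict with "mtx" (3x3 intrinsics, pixels), "T" (4x4, takes a point from camera to world coordinates). Camera axes: x right, y down, z forward; pixel columns grow to the right and rows downward; lengths in m; the calibration is good to about 2 mm. A picture is of the moment at which its call begins: read the wrist's pose just before it. camera_params takes no time and is no camera call; for the wrist camera it gives the pose at the moment of the call.
- ctrl.close_job(): hands the job in; it is judged then, once.
The state is a dict: "time": time; "joint_positions": joint angles; "qd": joint speeds; "joint_torque": joint torques, N m; "position": TCP position; "tool_rot": TCP orientation; "ft_force": force on the tool from outside, world axes, zero at the start; "torque": the same for the moment, N m; "grip_width": opening from 0.0 (shut) to 1.0 (fully open); "grip_force": force on a finger pad.
Only numpy, scipy, OpenCV 4.12 (cv2) and the standard library are available. Lean on these libraries where they do the work, as an engineer would, in place of code of your own. Each camera call takes 0.05 s, during which the arm holds its last target. There are 200 camera calls.

### The job

The circuit board on the ratchet stand is wired and now has to lie flat for testing. With the fingertips, press the thumb tab of the pawl down until the pawl flips clear of the ratchet teeth and stays out, then push the top rail of the tilted frame down until the frame lies fully down on its stops, and leave the pawl out. Grip and lift nothing, never force the frame against the engaged pawl, keep off the circuit board itself, and leave the loose things beside the stand where they are.

Things in the scene. Friction and masses are not known exactly. Their poses are not given: they have to be found in the camera images.
- stand: Low tilting board stand, fixed: grey base plate 262x214 mm, its top 12 mm above the bench. Origin: under the plate's middle, on the bench. +x from hinge side (near robot) to rail side (far), +y left, z up; yaw 0 to 30 deg. In its frame (mm): frame hinge axis along y through x -18, z 42; pawl pivot axis along y through x -82.6, z 79.2; toothed sector and pawl outside the right cheek, plane y -91.
- frame (a joint): Tilt of the aluminium frame holding the board, rad: 0 = flat on its rubber stops (hard end), 0.55 to 0.85 at the start. Stiff hinge, friction 0.6 N m: it stays where left, never falls by itself; about 2 to 5 N down on the rail lowers it. With the pawl in it sinks at most one tooth (0.21 rad), then is blocked; upward it ratchets.
- rail (a point): Middle of the upper face of the top rail, the plain aluminium cross bar at the frame's free end: 24 mm wide (along the frame), 168 mm long (along stand y), 16 mm thick. 125 mm from the hinge axis along the frame and 10 mm above the frame's middle plane, so it goes rearward on a 125 mm arc as it sinks. At tilt 0 it is 52 mm above the bench.
- pawl (a joint): Throw of the steel pawl, rad: 0 (up to 0.1 when riding on a tooth) = engaged in the teeth, 0.45 = fully out (hard end). A spring plunger holds it at either end: past the middle (0.225) it snaps out by itself and stays out. Pressing the tab takes 2 to 6 N.
- tab (a point): Middle of the upper face of the pawl's thumb tab, a ribbed steel pad 26 mm (stand x) x 28 mm (stand y) x 5 mm at the stand's front right, nearest the robot. Engaged it lies at (-118.6, -98, 89.2) mm in the stand's frame; pressed, it turns about the pivot 36 mm behind it and sinks 17 mm to fully out. Only the base plate lies under it.
- side_cutter: Loose side cutter with black handles, 166 x 59 x 13 mm, lying to the right of the stand. Leave alone. Origin: centre of its underside.
- solder_reel: Loose reel of solder, 52 mm across, 34 mm high, standing to the right of the terminal plug. Leave alone. Origin: centre of its underside.
- spare_plug: Loose small three-pole terminal plug, 20 x 17 x 14 mm, to the right of the pawl. Leave alone. Origin: centre of its underside.
- board: The green circuit board in the frame, with all that is on it: not to be touched. 98 mm along the frame (10 to 108 mm from the hinge) x 128 mm; parts stand up to 28 mm above the frame's middle plane. Origin: middle of its underside, 58.5 mm from the hinge axis; x along the frame towards the rail, z out of the board.

How it is judged:
By the outcome, as a careful person would: the job done as asked, in the order asked, and still so for the second after the job is handed in, with the robot touching nothing.
It also fails if it takes over 35 s, if anything falls off the work surface, if the arm or the gripper's body presses on something with over 40 N, if the wrist force passes 120 N, or if a joint passes its speed limit or range.

## Working session

There is one attempt and no reset: what is moved stays moved. The work goes in short steps, Python scripts to look and compute and a shell command to move; the robot and the scene stay as the last step left them, time stands still between calls to the robot, and variables do not carry over. Pictures are saved under pics/ and viewed, at most 10 in all, crops included, and the job is handed in when it is done.

```bash
mkdir -p pics; ls; python3 - <<'E'
from bench import ctrl
import cv2,numpy as np
for n in("scene","top"):
    p,d=ctrl.get_image(n); cv2.imwrite(f"pics/{n}0.png",p[:,:,::-1]); np.savez(f"{n}0.npz",p=p,d=d,**ctrl.camera_params(n))
    print(n,np.round(ctrl.camera_params(n)["T"],3).tolist(),(d>0).mean())
s=ctrl.get_state();print(s["time"],s["position"],s["tool_rot"],s["ft_force"])
E
```

```text
pics
scene [[-0.779, -0.305, 0.547, 0.052], [-0.626, 0.355, -0.694, 0.372], [0.017, -0.884, -0.468, 0.48], [0.0, 0.0, 0.0, 1.0]] 0.9960221354166666
top [[0.011, -0.991, 0.13, 0.441], [-1.0, -0.007, 0.025, -0.241], [-0.023, -0.13, -0.991, 0.975], [0.0, 0.0, 0.0, 1.0]] 0.9959798177083333
0.1 [ 0.23596225 -0.6051562   0.23557526] [-3.08583166e+00 -5.80395083e-01  5.58872147e-04] [ 0.00419799 -0.48105459 -0.13989676]
```

View pics/scene0.png

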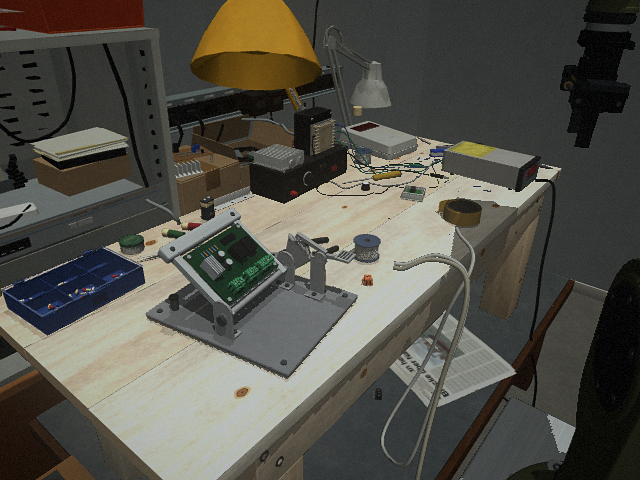

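View pics/top0.png

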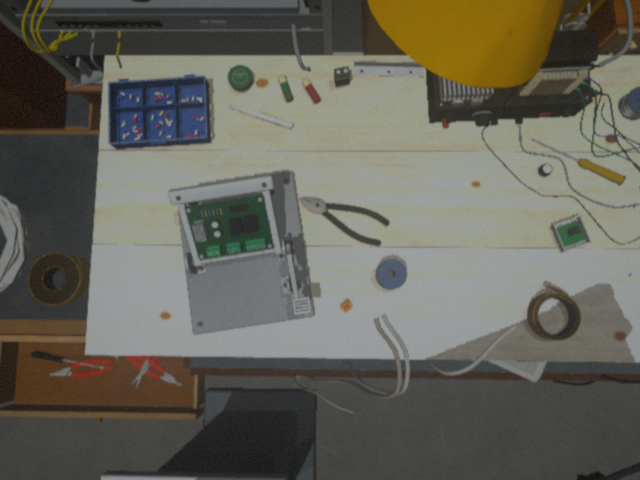

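The top view shows the ribbed tab near (301,305), the rail from (170,195) to (272,184), the reel at (391,273) and the plug at (347,305). In the scene view the tab is near (345,255) and the rail runs from (165,255) to (237,215). I'll crop in and take depth points.

```bash
cat > h.py <<'E'
import numpy as np
def load(n):
    z=np.load(n+"0.npz"); return z["p"],z["d"],z["mtx"],z["T"]
def pts(d,K,T):
    v,u=np.indices(d.shape); c=np.stack([(u-K[0,2])/K[0,0]*d,(v-K[1,2])/K[1,1]*d,d],-1)
    return c@T[:3,:3].T+T[:3,3]
E
python3 - <<'E'
from h import *; import cv2
p,d,K,T=load("top"); P=pts(d,K,T)
a=cv2.resize(p[165:340,160:360],None,fx=4,fy=4,interpolation=cv2.INTER_CUBIC)[:600]
q,e,K2,T2=load("scene")
cv2.imwrite("pics/c1.png",a[:,:,::-1])
b=cv2.resize(q[200:350,220:400],None,fx=4,fy=4,interpolation=cv2.INTER_CUBIC); cv2.imwrite("pics/c2.png",b[:,:,::-1])
for uv in [(301,305),(297,303),(305,308),(180,194),(222,190),(265,184),(220,300),(120,250)]: print(uv,P[uv[1],uv[0]].round(4))
E
```

```text
(301, 305) [ 0.4412 -0.1874  0.0856]
(297, 303) [ 0.4443 -0.181   0.0876]
(305, 308) [ 0.4365 -0.1937  0.0835]
(180, 194) [0.6134 0.0048 0.123 ]
(222, 190) [ 0.6206 -0.0613  0.1209]
(265, 184) [ 0.6302 -0.1298  0.1233]
(220, 300) [ 0.4484 -0.0417  0.0125]
(120, 250) [ 0.5356  0.1444 -0.001 ]
```

View pics/c1.png

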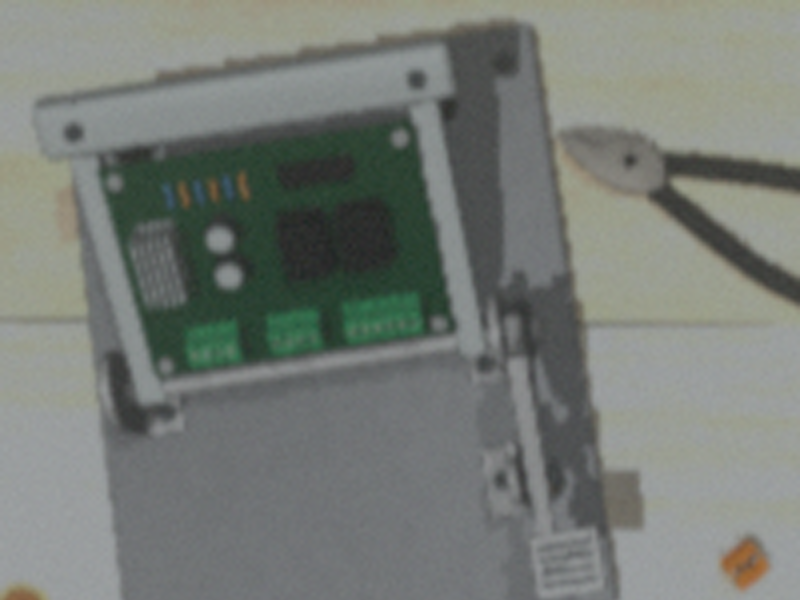

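View pics/c2.png

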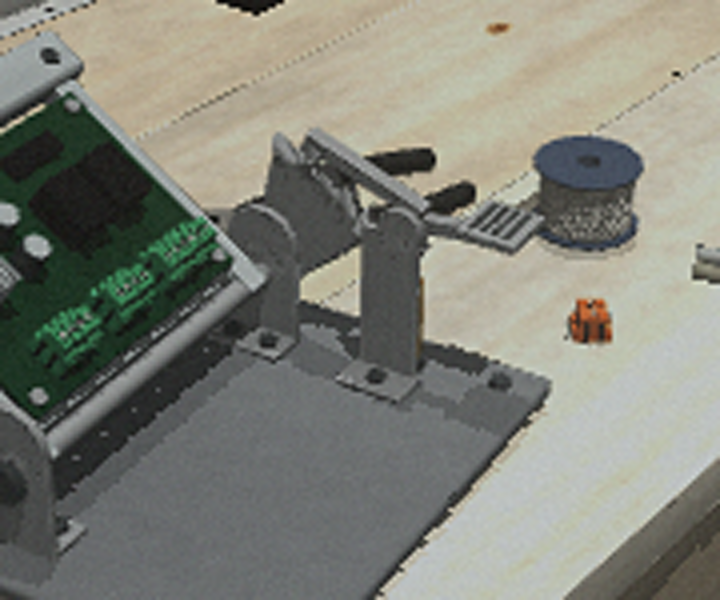

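Tab is about (0.440,-0.188,0.086), yaw about 7°, tilt about 0.6 rad. I'll cross-check the tab and rail in the second view by triangulation while moving above the tab with the fingers closed.

```bash
python3 - <<'E'
from h import *; import cv2
_,d,K,T=load("top"); _,e,K2,T2=load("scene")
M=lambda K,T:K@np.linalg.inv(T)[:3]
for n,a,b in[("tab",(302,305.7),(346,256)),("railhole R",(264.2,184.6),(232.5,214)),]:
    X=cv2.triangulatePoints(M(K,T),M(K2,T2),np.array(a,float),np.array(b,float)); print(n,(X[:3]/X[3]).ravel().round(4))
print(pts(e,K2,T2)[256,346].round(4),pts(d,K,T)[300:312,296:308,2].round(3)[::3,::3])
E
python3 -m inch '[[30,60,0,0,0,-2],[60,120,0,0,0,-4],[90,180,0,0,0,-7],[115,235,0,0,0,-9],[140,290,0,0,0,-11],[170,350,0,0,0,-14],[200,417,0,0,0,-14],[200,417,0,0,0,-14],[200,417,0,0,0,-14],[200,417,0,0,0,-14]]' 0 20
python3 - <<'E'
from bench import ctrl
import cv2
pr=ctrl.camera_params("wrist");p,d=ctrl.get_image("wrist");cv2.imwrite("pics/w1.png",p[:,:,::-1])
import numpy as np; np.savez("wrist0.npz",p=p,d=d,**pr)
E
```

```text
tab [ 0.4403 -0.1889  0.0863]
railhole R [ 0.6302 -0.1277  0.1222]
[ 0.4382 -0.1853  0.0887] [[0.085 0.087 0.088 0.086]
 [0.086 0.088 0.087 0.085]
 [0.085 0.088 0.084 0.086]
 [0.084 0.086 0.085 0.085]]
time: 1.35
position: [0.4354, -0.1899, 0.2363]
tool_rot: [3.135, 0.198, -0.001]
ft_force: [-0.3, 0.1, 0.8]
grip_width: 0.015
grip_force: 0.0
```

View pics/w1.png

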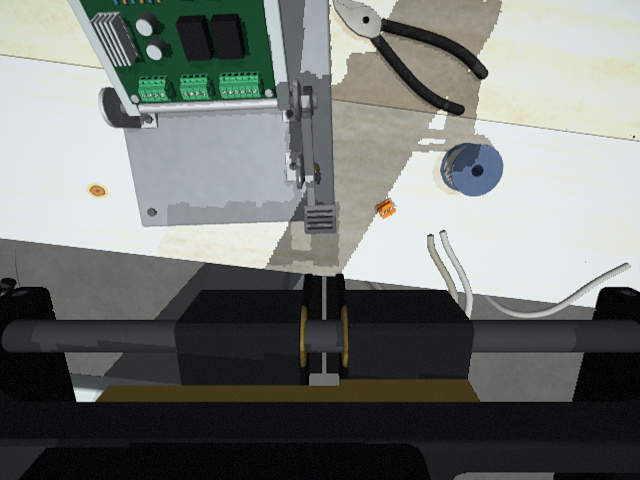

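The wrist view shows the tab at (320,219), square to the image. The triangulated tab is (0.440,-0.189,0.086), which agrees. I'll descend to just above it.

```bash
python3 - <<'E'
from h import *
_,d,K,T=load("wrist"); P=pts(d,K,T); print(P[217:222,317:323].reshape(-1,3).mean(0).round(4))
E
python3 -m inch '[[2,0,-50,0,0,0],[2,1,-95,0,0,0],[2,1,-115,0,0,0],[2,1,-126,0,0,0],[2,1,-130,0,0,0],[2,1,-130,0,0,0]]'
```

```text
[ 0.4401 -0.1858  0.0884]
time: 2.15
position: [0.4385, -0.1882, 0.1072]
tool_rot: [3.135, 0.199, 0.001]
ft_force: [-0.1, -0.0, 0.1]
grip_width: 0.008
grip_force: 0.0
```

```bash
python3 -m inch '[[0,0,-4,0,0,0],[0,0,-7,0,0,0],[0,0,-9,0,0,0],[0,0,-11,0,0,0],[0,0,-12,0,0,0],[0,0,-12,0,0,0]]'
python3 -m inch '[[0,0,-2,0,0,0],[0,0,-4,0,0,0],[0,0,-6,0,0,0],[0,0,-7,0,0,0],[0,0,-7,0,0,0]]'
```

```text
time: 2.9
position: [0.4381, -0.1873, 0.0943]
tool_rot: [-3.135, -0.2, 0.0]
ft_force: [-0.7, -0.4, -0.5]
grip_width: 0.004
grip_force: 0.0
time: 3.52
position: [0.4386, -0.1876, 0.0891]
tool_rot: [3.135, 0.2, 0.0]
ft_force: [-3.8, 1.7, 11.3]
grip_width: 0.002
grip_force: 5.9
```

```bash
python3 -m inch '[[0,0,10,0,0,0],[-5,0,50,0,0,0],[-5,0,100,0,0,0],[0,0,148,0,0,0],[0,0,148,0,0,0]]'
python3 - <<'E'
from bench import ctrl
from h import *
import cv2
pr=ctrl.camera_params("wrist");p,d=ctrl.get_image("wrist");P=pts(d,pr["mtx"],pr["T"])
q,e=ctrl.get_image("scene")
cv2.imwrite("pics/w2.png",np.hstack([cv2.resize(p[60:260,230:380],None,fx=2.6,fy=2.6),cv2.resize(q[200:330,240:380],(390,520))[:, :390]])[:,:,::-1])
w=P[180:260,290:350].reshape(-1,3); w=w[(abs(w[:,0]-.44)<.004)&(abs(w[:,1]+.187)<.008)]; print(w.mean(0),np.percentile(w[:,2],[5,50,95]))
E
```

```text
time: 4.15
position: [0.4407, -0.1884, 0.2399]
tool_rot: [3.131, 0.2, 0.011]
ft_force: [0.3, -0.3, -0.1]
grip_width: 0.005
grip_force: 0.0
[ 0.44052012 -0.18691337  0.05699989] [0.01150563 0.07204359 0.07451586]
```

View pics/w2.png

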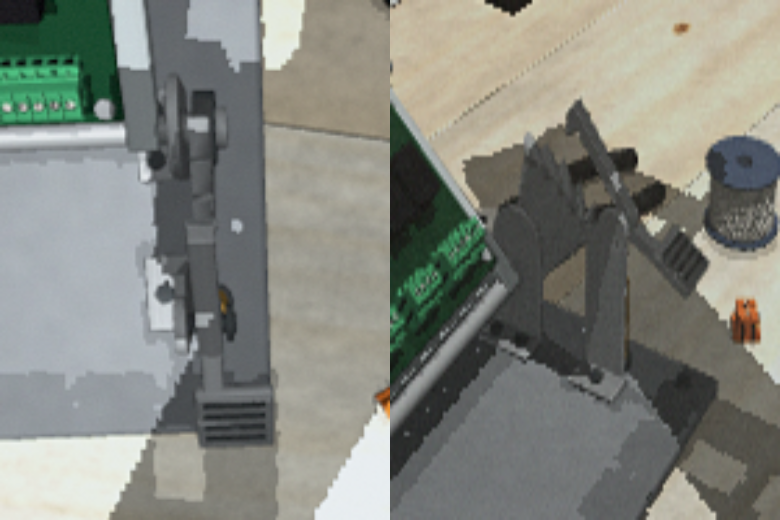

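The pawl is out: the tab is now at z≈0.073, and the pawl stands clear of the teeth in both crops. Next, the rail.

```bash
python3 -m inch '[[50,30,0,0,0,0],[100,62,0,0,0,0],[150,95,0,0,0,0],[188,122,0,0,0,0],[188,122,-30,0,0,0],[188,122,-70,0,0,0],[188,122,-80,0,0,0],[188,122,-80,0,0,0]]'
python3 - <<'E'
from bench import ctrl
from h import *
import cv2
pr=ctrl.camera_params("wrist");p,d=ctrl.get_image("wrist");cv2.imwrite("pics/w3.png",p[:,:,::-1])
E
```

```text
time: 5.25
position: [0.6254, -0.0657, 0.1546]
tool_rot: [-3.135, -0.2, 0.004]
ft_force: [-0.3, 0.3, -0.5]
grip_width: 0.003
grip_force: 0.0
```

View pics/w3.png

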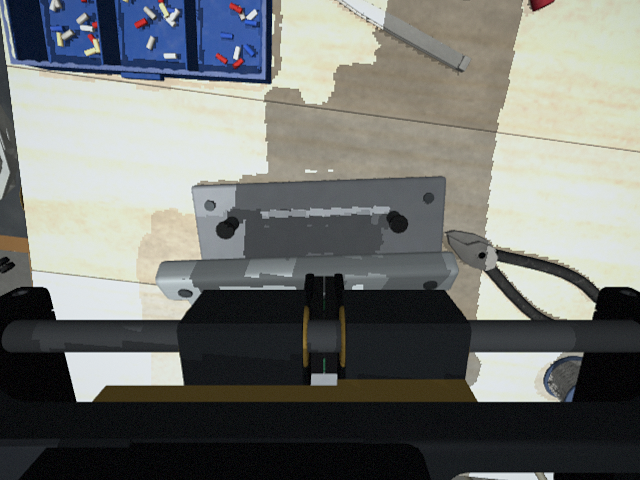

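The closed fingers (tips at (325,275)) are over the middle of the rail. I'll push down along the arc, pausing partway to check the force.

```bash
python3 -m inch '[[4,0,-8,0,0,0],[5,0,-12,0,0,0],[8,0,-18,0,0,0],[12,1,-25,0,0,0],[15,1,-31,0,0,0],[17,1,-36,0,0,0]]'
```

```text
time: 6.05
position: [0.6446, -0.0641, 0.12]
tool_rot: [-3.135, -0.201, -0.004]
ft_force: [3.2, 0.4, 3.9]
grip_width: 0.006
grip_force: 2.2
```

```bash
python3 -m inch '[[3,0,-7,0,0,0],[5,0,-14,0,0,0],[7,1,-20,0,0,0],[9,1,-26,0,0,0],[10,1,-33,0,0,0],[11,1,-39,0,0,0],[12,2,-44,0,0,0],[12,2,-48,0,0,0],[12,2,-48,0,0,0]]'
```

```text
time: 7.18
position: [0.6541, -0.0626, 0.0707]
tool_rot: [-3.135, -0.2, 0.004]
ft_force: [-0.5, 1.2, 0.7]
grip_width: 0.007
grip_force: 0.0
```

```bash
python3 -m inch '[[0,0,-2,0,0,0],[0,0,-4,0,0,0],[0,0,-5,0,0,0],[0,0,-6,0,0,0],[0,0,-6,0,0,0]]'
```

```text
time: 7.8
position: [0.6546, -0.0624, 0.0665]
tool_rot: [3.135, 0.2, -0.002]
ft_force: [-3.0, -0.7, 6.9]
grip_width: 0.011
grip_force: 3.6
```

```bash
python3 -m inch '[[0,0,-1,0,0,0],[0,0,-2,0,0,0],[0,0,-3,0,0,0],[0,0,-3,0,0,0]]'
```

```text
time: 8.3
position: [0.6547, -0.0624, 0.0663]
tool_rot: [3.134, 0.2, -0.002]
ft_force: [-10.0, 0.4, 21.6]
grip_width: 0.007
grip_force: 10.5
```

The force rose from 6.9 to 21.6 N for 0.2 mm of travel, so the frame is on the hard stop. I'll lift off and check.

```bash
python3 -m inch '[[0,0,6,0,0,0],[0,0,30,0,0,0],[0,0,80,0,0,0],[0,0,130,0,0,0],[-40,-40,180,0,0,0],[-90,-90,180,0,0,0],[-130,-140,180,0,0,0],[-150,-190,180,0,0,0],[-170,-240,180,0,0,0],[-170,-300,180,0,0,0],[-170,-300,180,0,0,0]]'
python3 - <<'E'
from bench import ctrl
from h import *
import cv2
p,d=ctrl.get_image("top");pr=ctrl.camera_params("top");P=pts(d,pr["mtx"],pr["T"]);q,e=ctrl.get_image("scene")
cv2.imwrite("pics/f.png",np.hstack([cv2.resize(p[150:350,150:350],(400,400)),cv2.resize(q[180:380,140:380],(400,400))])[:,:,::-1])
X=P.reshape(-1,3); c,s=np.cos(.124),np.sin(.124)
r=X[:,:2]-[.544,-.076]; xs=r[:,0]*c+r[:,1]*s; ys=-r[:,0]*s+r[:,1]*c
m=(abs(ys)<60)&(xs>97)&(xs<117)
for a in(97,102,107,112): k=m&(abs(xs-a-2.5e-3)<.003)
k=(abs(ys)<.06)&(xs>.099)&(xs<.115); print("rail z",np.percentile(X[k,2],[10,50,90]), np.polyfit(xs[k],X[k,2],1))
k=(abs(ys+.098)<.008)&(abs(xs+.1186)<.006); print("tab z",np.percentile(X[k,2],[10,50,90]))
E
```

```text
time: 9.68
position: [0.4822, -0.3693, 0.2412]
tool_rot: [3.135, 0.184, -0.003]
ft_force: [0.8, 0.5, -1.7]
grip_width: 0.01
grip_force: 0.0
rail z [0.04744865 0.04991955 0.05195132] [0.39643084 0.00639945]
tab z [0.06661735 0.06987433 0.07240611]
```

View pics/f.png

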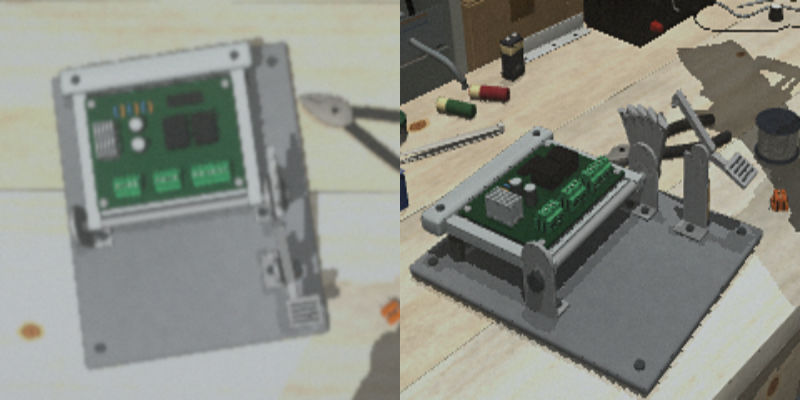

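The frame lies flat (rail z≈0.05), the pawl is still out, and the loose items are where they were.

```bash
python3 -c "
from bench import ctrl
print(ctrl.close_job())"
```

```text
the job is handed in; nothing more can be done
None
```

The pawl was pressed out and stays out, the frame was pushed down onto its stops, and the job was handed in at about 10 s with the robot clear of everything; the verdict itself was not shown.

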